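Tip the whole walnuts back into the canister, keep the shells in the dish

ROBOT

A 6-joint arm with a two-finger parallel gripper is mounted at the origin on a cart in front of the work surface, level with it; the furniture and walls round the work are solid. World frame = base frame: x ahead of the robot, y to its left, z up, the work surface at z = 0. Lengths are in m, angles in degrees, forces in N, time in s.
With the tool pointing down it reaches from about 0.325 to 0.85 m from the base axis. Payload 15.5 kg.
Tool frame: the origin (TCP) lies at the very end of the fingers, on their centre line; the grasp point (between the pads) lies arm.grip_depth behind it (arm.grip_depth is the distance from the TCP to the grasp point, in m); z points along the fingers, y is the direction in which the jaws open and shut (so a half turn about z gives the same grasp; the last joint's range is limited). The gripper opens to 91 mm and grips with 3 to 60 N. Pads are 32 mm wide; open, the fingers measure 118 mm over their backs; the gripper's body (76 mm by 178 mm) begins 60 mm behind the grasp point.
Start: joints at [-78.581, 28.281, 77.091, -0, 74.628, -5.472], TCP at [0.182, -0.598, 0.214] pointing down, gripper open.
Joint ranges: [-166.48, 166.48], [-47.26, 123.95], [12.59, 153.08], [-70.14, 250.14], [6.76, 159.57], [-176.63, 176.63]. Speed limits (degrees/s): [108.29, 108.29, 147.25, 172.46, 172.46, 172.46].

INTERFACE

Orientations are given as a 3x3 rotation matrix whose columns are the frame's x, y, z axes.
In Python, from rig import arm gives the robot as it stands. Calls block until the motion is done:
- arm.move_to(position, orientation): joint-space move of the TCP to a pose.
- arm.move_l(position, orientation=None, feed=0.15): straight line of the TCP; orientation=None keeps the orientation; feed is the mean speed in m/s.
- arm.move_joints(angles): joint-space move.
- arm.grip(opening): finger opening in m; the grip force is fixed at half the most; returns when the fingers have stopped.
- arm.sleep(seconds).
- arm.solve_ik(position, orientation): joint angles nearest the present ones, or None.
- arm.snapshot(name): name is "side" or "top"; returns the picture (420x560x3 uint8, red, green, blue); there is no depth.
- arm.get_calibration(name): a dict with "intrinsics" (3x3 intrinsics, pixels), "cam_to_world" (4x4, takes a point from camera to world coordinates). Camera axes: x right, y down, z forward; pixel columns grow to the right and rows downward; lengths in m; the calibration is good to about 2 mm. A picture is of the moment at which its call begins. get_calibration takes no time and is no camera call.
A pose or a line that the arm cannot do raises arm.Unreachable and nothing moves.
- arm.sign_off(): hands the job in, once; it reports no verdict.
Readings, each from a call of its own:
- arm.current_t(): time.
- arm.current_joint_positions(): joint angles.
- arm.current_dq(): joint speeds.
- arm.current_tau(): joint torques, N m.
- arm.current_ee_pos(): TCP position.
- arm.current_tool_rot(): TCP orientation.
- arm.current_force(): force on the tool from outside, world axes, zero at the start.
- arm.current_torque(): the same for the moment, N m.
- arm.current_width(): finger opening in m.
Only numpy, scipy, OpenCV 4.12 (cv2) and the standard library are available. Lean on these libraries where they do the work, as an engineer would, in place of code of your own. Each camera call takes 0.05 s, during which the arm holds its last target. There are 200 camera calls.

TASK

Nut cracking is over: pick up the two-section dish by its wooden grip, turn it so that the section with the whole walnuts points at the open canister, and tip all four walnuts into it while the empty half shells stay in their own section. Set the dish back upright on the wooden board, then put the wooden lid squarely on the canister, plug in the mouth. Do not disturb the shakers and the mug.

Things in the scene. Friction and masses are not known exactly. Their poses are not given: they have to be found in the camera images.
- dish: White two-section snack dish, 213 mm long (x), 90 wide (y), 0.38 kg, on the board, turned any way. Origin: centre of the underside; z up. Inner floor 10 mm up, inside width 80; side walls 35 mm high. An upright divider (at x = 0, 8 mm thick, top 52 mm up) parts the +x section, holding four whole walnuts, from the -x section, holding three empty half shells.
- dish_grip (a point): Middle of the dish's wooden grip, on the dish's z axis 76 mm above its underside. The grip stands upright on the divider: 14 mm thick along the dish's x, 70 mm long along its y, from 51 to 93 mm above the underside; pinch it across the 14 mm, from above.
- dish_lip (a point): Middle of the walnut section's lip, in the dish's frame x = +107, y = 0, z = +28 mm. Neither end has an upright wall: the floor curves up to the lip, 28 degrees at most. Tipped 45 to 60 degrees about the dish's y, the lower section empties over its lip; the divider holds back what is in the upper one.
- dish_shell_side (a point): Middle of the shell section: in the dish's frame x = -50 mm, z = +22 mm.
- board: Wooden chopping board, 130 mm (x) by 190 mm (y), 22 mm thick, fixed. Origin: centre of the underside, on the worktop; z up.
- canister: Low round white ceramic storage canister, open at the top: 138 mm outside diameter, 80 mm high, mouth 128 mm inside, floor 6 mm thick, 0.8 kg, loose. Origin: centre of the underside; z up.
- lid: Round wooden canister lid, lying right way up on the worktop, 0.16 kg. Origin: centre of the underside of its plug; z up. Plug 121 mm across, 7 mm deep, goes into the mouth; above it a disc 140 mm across, 8 mm thick, that comes to lie on the rim (origin then 73 mm above the canister's underside); on top a round knob 21 to 24 mm thick, from 15 to 48 mm above the origin.
- walnut_0: A whole walnut, 34 mm long, 31 mm thick (acts as a ball of 32 mm), 12 g; origin at its centre. It rolls.
- walnut_1: A whole walnut, 34 mm long, 31 mm thick (acts as a ball of 32 mm), 12 g; origin at its centre. It rolls.
- walnut_2: A whole walnut, 34 mm long, 31 mm thick (acts as a ball of 32 mm), 12 g; origin at its centre. It rolls.
- walnut_3: A whole walnut, 34 mm long, 31 mm thick (acts as a ball of 32 mm), 12 g; origin at its centre. It rolls.
- shell_0: An empty walnut half shell, a cup of 34 mm diameter and 15 mm height, 10 g; origin at the bottom of the cup, z out of its mouth.
- shell_1: An empty walnut half shell, a cup of 34 mm diameter and 15 mm height, 10 g; origin at the bottom of the cup, z out of its mouth.
- shell_2: An empty walnut half shell, a cup of 34 mm diameter and 15 mm height, 10 g; origin at the bottom of the cup, z out of its mouth.
- salt_mill: The plain salt shaker, a bystander behind the work; origin: centre of the underside.
- pepper_mill: The plain pepper shaker, a bystander behind the work; origin: centre of the underside.
- mug: The mug, a bystander behind the work; origin: centre of the underside.
There are look-alikes about, which are no part of the job. What is shaped like the dish but orange is not meant.

How it is judged:
By the outcome, as a careful person would: the job done as asked, in the order asked, and still so for the second after the job is handed in, with the robot touching nothing.
It also fails if it takes over 59 s, if anything falls off the work surface, if the arm or the gripper's body presses on something with over 40 N, if the wrist force passes 120 N, or if a joint passes its speed limit or range.

## Working session

There is one attempt and no reset: what is moved stays moved. The work goes in short steps, each a Python script; the robot and the scene stay as the last script left them, time stands still between calls to the robot, and variables do not carry over. Pictures are saved under pics/ and viewed, about 8 in all and at most 12, crops included, and the job is handed in when it is done.

```bash
ls; mkdir -p pics; python3 - <<'E'
from rig import arm
import cv2,numpy as np
for n in("top","side"):
    im=arm.snapshot(n); cv2.imwrite(f"pics/{n}0.png",im[:,:,::-1]); c=arm.get_calibration(n); print(n,np.round(c["intrinsics"],1).tolist(),np.round(c["cam_to_world"],3).tolist())
print(arm.grip_depth,arm.current_t(),arm.current_tool_rot())
E
```

```text
pics
top [[403.4, 0.0, 272.0], [0.0, 403.4, 202.6], [0.0, 0.0, 1.0]] [[-0.007, -0.992, 0.13, 0.425], [-1.0, 0.003, -0.027, 0.123], [0.026, -0.13, -0.991, 1.325], [0.0, 0.0, 0.0, 1.0]]
side [[439.6, 0.0, 273.0], [0.0, 439.6, 212.2], [0.0, 0.0, 1.0]] [[-0.999, -0.002, -0.047, 0.646], [0.041, 0.467, -0.883, 1.149], [0.023, -0.884, -0.467, 0.64], [0.0, 0.0, 0.0, 1.0]]
0.0188 0.1 [[ 9.56869947e-01  2.90516549e-01 -1.98912152e-04]
 [ 2.90516596e-01 -9.56869391e-01  1.03692018e-03]
 [ 1.10909525e-04 -1.04998504e-03 -9.99999443e-01]]
```

View pics/top0.png

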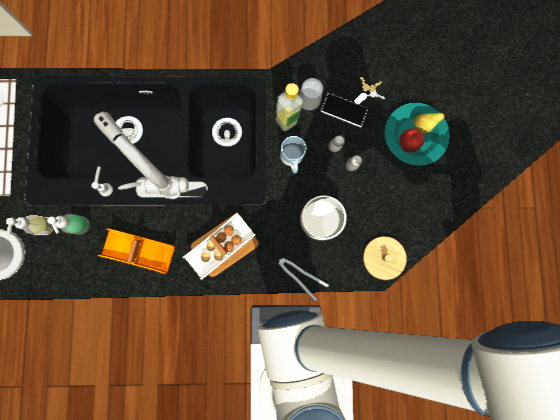

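View pics/side0.png

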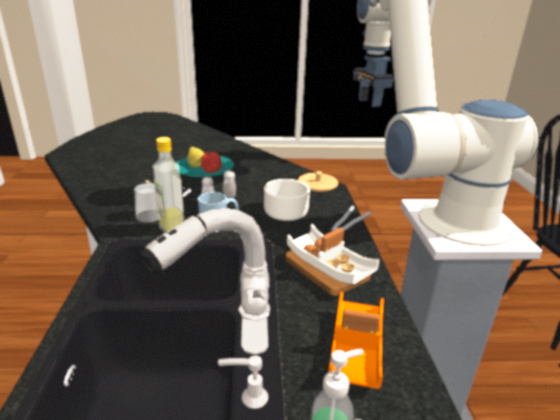

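Top view: white dish on the board at (221,245), with the walnuts in its right-hand end. The orange look-alike is at (137,250), the canister at (323,218) and the lid at (385,258). I'll check the dish in an enlarged crop.

```bash
cat > h.py <<'E'
from rig import arm
import cv2,numpy as np
def ray(n,u,v):
    c=arm.get_calibration(n);K=c["intrinsics"];T=c["cam_to_world"]
    d=T[:3,:3]@np.linalg.solve(K,[u,v,1.]);return T[:3,3],d
def onz(n,u,v,z):
    o,d=ray(n,u,v);return o+d*(z-o[2])/d[2]
def proj(n,p):
    c=arm.get_calibration(n);K=c["intrinsics"];T=c["cam_to_world"]
    q=K@(T[:3,:3].T@(np.array(p)-T[:3,3]));return q[:2]/q[2]
E
python3 - <<'E'
from h import *
im=cv2.imread("pics/top0.png")
hsv=cv2.cvtColor(im,cv2.COLOR_BGR2HSV)
w=((hsv[...,1]<60)&(hsv[...,2]>110)).astype(np.uint8)
y=((hsv[...,1]>60)&(hsv[...,2]>130)&(hsv[...,0]<30)).astype(np.uint8)
def big(m,x0,y0,x1,y1):
    k=np.zeros_like(m);k[y0:y1,x0:x1]=m[y0:y1,x0:x1]
    cs,_=cv2.findContours(k,cv2.RETR_EXTERNAL,cv2.CHAIN_APPROX_NONE);return max(cs,key=cv2.contourArea)
c=big(w,292,190,355,245);e=cv2.fitEllipse(c);print("can",e,onz("top",*e[0],.08))
c=big(y,355,230,415,285);e=cv2.fitEllipse(c);print("lid",e,onz("top",*e[0],.015))
c=big(w,175,205,265,280);r=cv2.minAreaRect(c);print("dish",r,np.round(cv2.boxPoints(r)).tolist(),onz("top",*r[0],.055))
for p in [(235,238),(221,245),(205,253),(290,262),(318,295),(327,284),(336,143),(354,163),(293,150)]: print(p,onz("top",*p,.03))
a=cv2.resize(im[205:285,170:270],None,fx=6,fy=6,interpolation=cv2.INTER_CUBIC)
cv2.imwrite("pics/crop0.png",a)
s=cv2.imread("pics/side0.png")
cv2.imwrite("pics/crop1.png",cv2.resize(s[170:300,255:395],None,fx=5,fy=4.6,interpolation=cv2.INTER_CUBIC))
E
```

```text
can ((323.34442138671875, 217.4197540283203), (43.866214752197266, 45.175106048583984), 66.80186462402344) [ 0.54088766 -0.06983844  0.08      ]
lid ((384.5242919921875, 257.7549133300781), (41.8150634765625, 43.59899139404297), 134.07119750976562) [ 0.41480684 -0.27601995  0.015     ]
dish ((218.5956268310547, 245.55105590820312), (30.11334800720215, 70.73416137695312), 49.89909744262695) [[182.0, 257.0], [236.0, 211.0], [255.0, 234.0], [201.0, 280.0]] [0.45644545 0.2566312  0.055     ]
(235, 238) [0.48074496 0.20725228 0.03      ]
(221, 245) [0.45876229 0.25163537 0.03      ]
(205, 253) [0.43380762 0.30201892 0.03      ]
(290, 262) [0.4036222  0.03221107 0.03      ]
(318, 295) [ 0.29999567 -0.05495966  0.03      ]
(327, 284) [ 0.33384231 -0.08429407  0.03      ]
(336, 143) [ 0.79314968 -0.12551253  0.03      ]
(354, 163) [ 0.72532655 -0.1833281   0.03      ]
(293, 150) [0.7692796  0.01772243 0.03      ]
```

View pics/crop0.png

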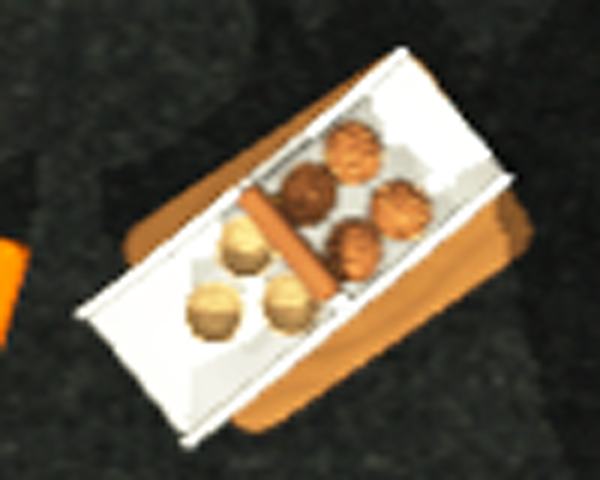

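View pics/crop1.png

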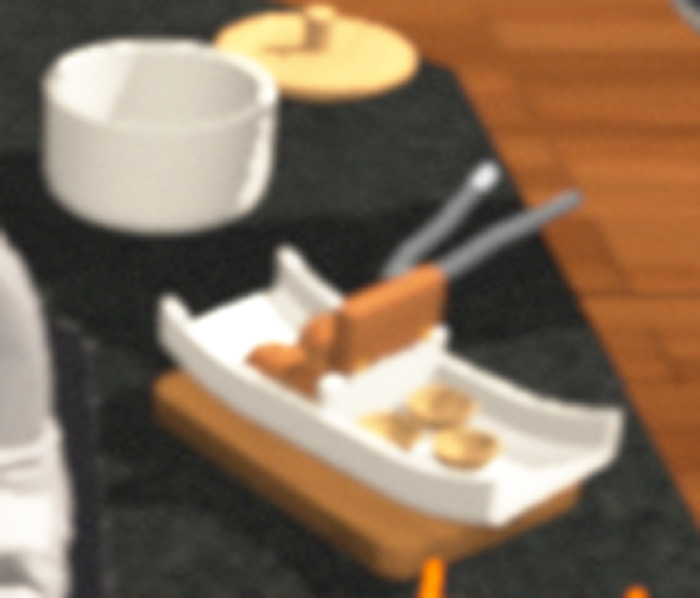

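The crops confirm it: four dark whole walnuts in the end toward (248,220), three pale half shells in the other, and the grip running from about (211,237) to (225,253). The white dish is the one meant; the orange one at (137,250) is excluded by its colour. Next I'll work out the dish pose and check which pouring poses the arm can reach.

```bash
cat >> h.py <<'E'
def R_tool(phi,th,flip=0):
    "dish heading phi, tilt th (deg): tool z=-dish z, tool y=+-dish x"
    p,t=np.radians([phi,th]);f=np.array([np.cos(p),np.sin(p),0]);u=np.array([0,0,1.])
    X=f*np.cos(t)-u*np.sin(t);Z=f*np.sin(t)+u*np.cos(t)
    z=-Z;y=X*(-1 if flip else 1);x=np.cross(y,z);return np.c_[x,y,z],X,Z
def lip_pose(lip,phi,th,flip=0,g=.076):
    "TCP pose for the lip at a point; g = grasp height in the dish"
    R,X,Z=R_tool(phi,th,flip)
    return np.array(lip)-.107*X-.028*Z+(g-arm.grip_depth)*Z,R
E
python3 - <<'E'
from h import *
f=lambda c,z:onz("top",170+(c[0]+.5)/6-.5,205+(c[1]+.5)/6-.5,z)
a,b=f((248,193),.115),f((333,293),.115);print("grip",a,b,(a+b)/2,np.linalg.norm(a-b))
w=(f((402,50),.057)+f((512,180),.057))/2;s=(f((78,314),.057)+f((188,446),.057))/2
print("ends",w,s,(w+s)/2,np.linalg.norm(w-s));d=w-s;ph=np.degrees(np.arctan2(d[1],d[0]))
e=np.cross([0,0,1],(a-b)/np.linalg.norm(a-b));print("phi",ph,np.degrees(np.arctan2(e[1],e[0])))
can=np.array([.541,-.070])
for fl in(0,1):
    print(fl,"grasp",np.round(arm.solve_ik([.456,.256,.079],R_tool(ph,0,fl)[0]),0))
    for phi in range(-180,180,15):
        r=[]
        for th in(0,30,57):
            l=np.r_[can-.028*np.array([np.cos(np.radians(phi)),np.sin(np.radians(phi))]),.1]
            q=arm.solve_ik(*lip_pose(l,phi,th,fl));r.append(None if q is None else np.round(q).astype(int).tolist())
        if None not in r:print(fl,phi,r)
E
```

```text
grip [0.48120901 0.27344175 0.115     ] [0.43161821 0.23090026 0.115     ] [0.45641361 0.252171   0.115     ] 0.06533778288438545
ends [0.52418253 0.17208212 0.057     ] [0.38824419 0.33848751 0.057     ] [0.45621336 0.25528481 0.057     ] 0.2148720277213002
phi -50.75424492686154 130.62464985081596
0 grasp [ 23.  31. 100.  -0.  50.  74.]
0 -180 [[-11, 37, 74, 0, 69, 169], [-16, 23, 103, 18, 26, 150], [-24, 25, 130, 144, 35, 17]]
0 -165 [[-8, 37, 75, 0, 68, 157], [-18, 23, 103, 31, 32, 124], [-33, 26, 126, 112, 42, 31]]
0 -150 [[-5, 36, 77, 0, 67, 145], [-19, 24, 101, 36, 40, 106], [-38, 28, 120, 88, 51, 40]]
0 -135 [[-3, 34, 81, 0, 65, 132], [-20, 25, 99, 37, 49, 91], [-40, 30, 112, 72, 61, 44]]
0 -120 [[-1, 32, 85, 0, 63, 119], [-21, 26, 97, 36, 57, 79], [-40, 33, 104, 60, 72, 45]]
0 -105 [[0, 30, 89, 0, 61, 105], [-21, 27, 95, 33, 66, 68], [-38, 36, 95, 51, 83, 44]]
0 -90 [[1, 28, 94, 0, 58, 91], [-21, 28, 92, 29, 73, 57], [-35, 39, 87, 44, 94, 42]]
0 -75 [[0, 25, 99, 0, 56, 75], [-20, 30, 90, 25, 80, 47], [-31, 42, 79, 37, 104, 37]]
0 -60 [[-2, 23, 104, 0, 53, 58], [-19, 31, 87, 
[... 2290 characters left out ...]
, 110, 0, 50, 143], [-10, 32, 85, -12, 91, 157], [-5, 49, 63, -20, 122, 158]]
1 30 [[-26, 21, 107, 0, 51, 124], [-9, 32, 86, -18, 87, 146], [-1, 47, 67, -29, 116, 148]]
1 45 [[-28, 23, 104, 0, 53, 107], [-8, 31, 87, -24, 82, 135], [3, 45, 72, -36, 108, 141]]
1 60 [[-28, 25, 99, 0, 56, 92], [-7, 30, 90, -28, 75, 124], [6, 42, 79, -43, 98, 136]]
1 75 [[-28, 28, 94, 0, 58, 77], [-6, 29, 92, -32, 68, 113], [9, 39, 87, -50, 87, 132]]
1 90 [[-27, 30, 89, 0, 61, 63], [-6, 27, 95, -35, 60, 102], [11, 36, 95, -58, 76, 130]]
1 105 [[-25, 32, 85, 0, 63, 50], [-7, 26, 97, -37, 51, 90], [11, 33, 104, -68, 64, 131]]
1 150 [[-17, 37, 75, 0, 68, 13], [-11, 23, 103, -21, 27, 35], [-2, 26, 126, 224, 34, 157]]
```

```bash
python3 - <<'E'
from h import *
R=R_tool(-50.5,0)[0];p=np.array([.4563,.2545,.0792])
arm.grip(.05)
arm.move_to(p+[0,0,.12],R);
arm.move_l(p+[0,0,.02],feed=.2);arm.move_l(p,feed=.06)
f0=arm.current_force();arm.grip(0)
print(arm.current_width(),f0,arm.current_force(),arm.current_ee_pos(),arm.current_t())
arm.move_l(p+[0,0,.03],feed=.05)
print(arm.current_width(),arm.current_force(),arm.current_torque())
im=arm.snapshot("side");a=im[150:310,235:395];b=arm.snapshot("top")[190:290,170:270]
cv2.imwrite("pics/lift.png",np.hstack([cv2.resize(a,(400,400)),cv2.resize(b,(400,400))])[:,:,::-1])
print(arm.current_t())
E
```

```text
0.014318868688850324 [ 1.01384471 -0.15481369 -0.47254311] [-0.65384566  0.22893881  0.4363191 ] [0.4562794  0.2545416  0.07923754] 5.7833
0.013795399010589687 [-0.18275988  0.11536847 -5.25125631] [-0.02712415 -0.03547876 -0.0039735 ]
6.6333
```

View pics/lift.png

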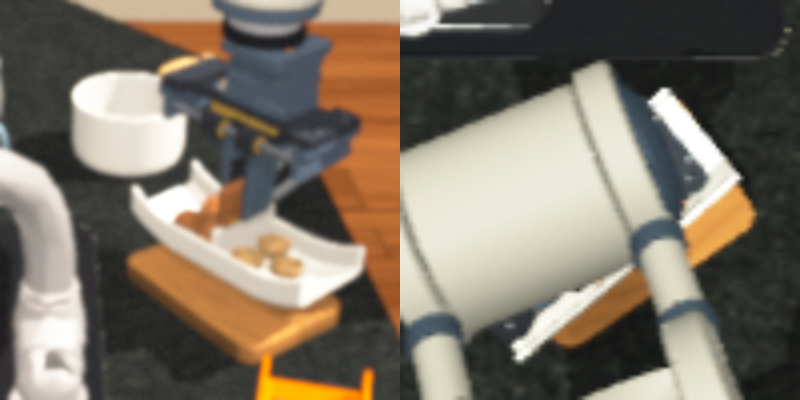

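Held cleanly and level, with all the walnuts and shells in place. Now the pour.

```bash
python3 - <<'E'
from h import *
p=arm.current_ee_pos();phi=-72
can=np.array([.541,-.070]);d=np.array([np.cos(np.radians(phi)),np.sin(np.radians(phi))])
L=lambda z:np.r_[can-.028*d,z]
arm.move_l(p+[0,0,.085],feed=.15)
arm.move_l(*lip_pose(L(.145),phi,0),feed=.15)
im1=arm.snapshot("side")
for th,z in((10,.132),(20,.12),(28,.108),(36,.1),(44,.095),(52,.092),(58,.092)):
    arm.move_l(*lip_pose(L(z),phi,th),feed=.035 if th<50 else .06)
    print(th,np.round(arm.current_force(),2),arm.current_t())
arm.sleep(.4)
im2=arm.snapshot("side");print(arm.current_force())
cv2.imwrite("pics/pour.png",np.hstack([cv2.resize(i[100:260,210:370],(400,400)) for i in(im1,im2)])[:,:,::-1])
print(arm.current_width(),arm.current_t())
E
```

```text
10 [-0.93  0.82 -4.13] 9.2833
20 [ 0.82  0.21 -5.24] 9.7417
28 [-0.21  0.05 -4.92] 10.175
36 [-0.32 -0.55 -3.59] 10.6583
44 [ 0.13  0.28 -4.26] 11.1917
52 [-0.66 -0.14 -3.5 ] 11.5833
58 [-0.08 -0.15 -4.15] 11.925
[ 0.19296392 -0.96601445 -4.36587841]
0.013753112797728064 12.375
```

View pics/pour.png

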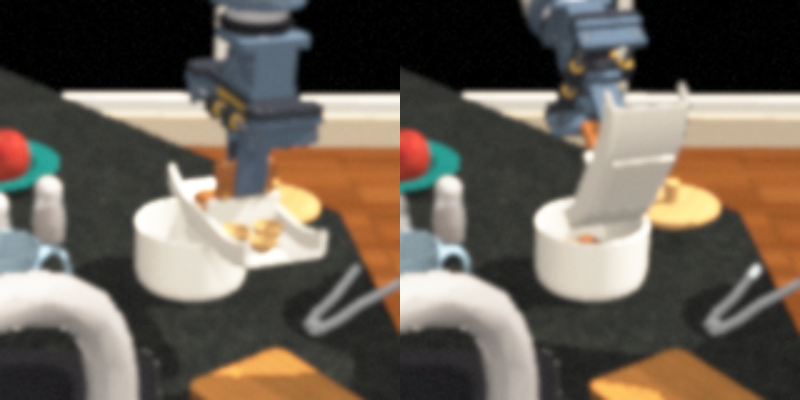

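```bash
python3 - <<'E'
from h import *
phi=-72
can=np.array([.541,-.070]);d=np.array([np.cos(np.radians(phi)),np.sin(np.radians(phi))])
L=lambda z:np.r_[can-.028*d,z]
for th,z in((40,.11),(20,.13),(0,.15)):
    arm.move_l(*lip_pose(L(z),phi,th),feed=.1)
R=R_tool(-50.5,0)[0];p=np.array([.4563,.2545,.0792])
arm.move_l(p+[0,0,.11],R,feed=.18)
print(arm.current_force(),arm.current_t())
arm.move_l(p+[0,0,.01],feed=.12)
arm.move_l(p+[0,0,.0005],feed=.03);print(arm.current_force())
arm.grip(.05);arm.move_l(p+[0,0,.12],feed=.2)
print(arm.current_t())
arm.move_to([.415,-.276,.17],R_tool(0,0)[0])
im=arm.snapshot("top");cv2.imwrite("pics/back.png",cv2.cvtColor(im,4));s=arm.snapshot("side")
a=im[190:290,170:290];b=im[180:280,270:430]
cv2.imwrite("pics/back2.png",np.hstack([cv2.resize(a,(400,400*100//120)),cv2.resize(b,(400,333))])[:,:,::-1])
print(arm.current_t(),arm.current_ee_pos())
E
```

```text
[ 0.04653537  0.44347726 -4.57755615] 15.1083
[ 0.59167121  0.97629353 -4.79628122]
18.0167
20.0417 [ 0.41533651 -0.27545305  0.16996466]
```

View pics/back2.png

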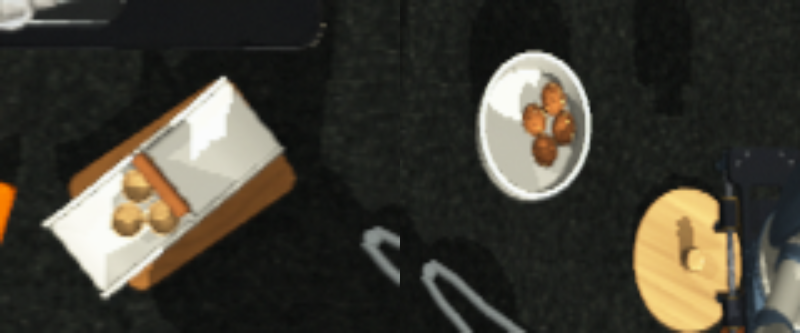

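Walnuts: all four in the canister. The dish is back on the board with its three shells. Next I'll centre the lid by pinching its knob in two crossed directions, and refine the canister rim position in both views.

```bash
python3 - <<'E'
from h import *
c0=np.array([.415,-.276])
Ra,Rb=R_tool(0,0)[0],R_tool(-90,0)[0]
print("ik",arm.solve_ik([*c0,.019],Ra),arm.solve_ik([*c0,.019],Rb))
arm.move_l([*c0,.06],Rb,feed=.15);arm.move_l([*c0,.0195],feed=.08);print(arm.current_force())
arm.grip(0);print(arm.current_width(),arm.current_ee_pos());arm.grip(.05)
arm.move_l([*c0,.06],feed=.12);arm.move_l([*c0,.061],Ra,feed=.15)
arm.move_l([*c0,.0195],feed=.08);arm.grip(0);print(arm.current_width(),arm.current_force())
arm.move_l([*c0,.20],feed=.15);print(arm.current_force(),arm.current_torque(),arm.current_t())
out=[]
can=[.541,-.070]
t=np.linspace(0,2*np.pi,73)
for n in("top","side"):
    im=arm.snapshot(n)[:,:,::-1].copy();cv2.imwrite(f"pics/lid_{n}.png",im)
    u,v=proj(n,[*can,.06]).astype(int);k=9;x0,y0=u-33,v-33
    a=cv2.resize(im[y0:y0+66,x0:x0+66],None,fx=6,fy=6,interpolation=cv2.INTER_CUBIC)
    for r,col in((.069,(0,0,255)),(.064,(255,0,0))):
        P=[(proj(n,[can[0]+r*np.cos(q),can[1]+r*np.sin(q),.08])-[x0,y0]+.5)*6-.5 for q in t]
        cv2.polylines(a,[np.int32(P)],1,col,1)
    out.append(a)
cv2.imwrite("pics/rim.png",np.hstack(out));print(proj("top",[*can,.08]))
E
```

```text
ik [-4.04943385e+01  3.51882593e+01  1.05716161e+02 -2.54444375e-14
  3.90955802e+01 -4.04943385e+01] [-4.04943385e+01  3.51882593e+01  1.05716161e+02 -2.54444375e-14
  3.90955802e+01  4.95056615e+01]
[-0.48267273 -0.66209817 -0.16174241]
0.02190292788110885 [ 0.41512793 -0.27609394  0.01972439]
0.02201311215386315 [-0.12414301  0.81675898  6.48971181]
[ 0.18266555 -0.22115377 -1.27422424] [-0.06078046 -0.10469433  0.00910504] 28.35
[323.39533315 217.38354615]
```

View pics/rim.png

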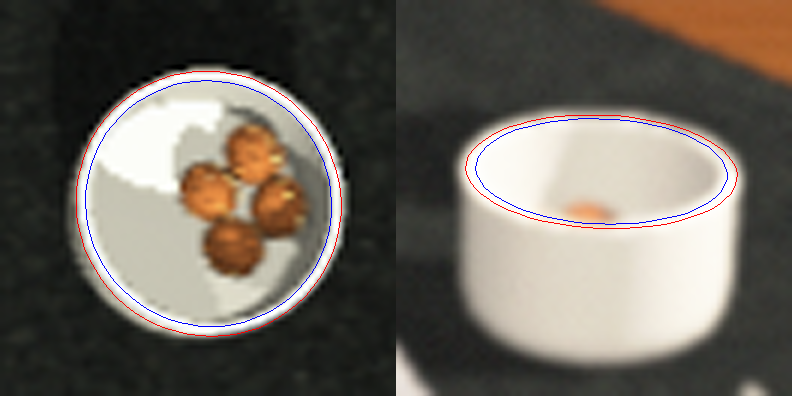

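```bash
cat >> h.py <<'E'
from scipy.optimize import least_squares
def arc(n,im,c,z,R,angs):
    "edge of a bright disc along radial world lines at height z; returns fitted centre"
    g=im.max(2).astype(np.float32);rr=np.arange(R-.012,R+.014,.0005);pts=[]
    for q in np.radians(angs):
        e=np.array([np.cos(q),np.sin(q)])
        uv=np.float32([proj(n,[*(np.array(c)+r*e),z]) for r in rr])
        v=cv2.remap(g,uv[:,0].reshape(1,-1),uv[:,1].reshape(1,-1),cv2.INTER_LINEAR)[0]
        dv=np.gradient(cv2.GaussianBlur(v.reshape(1,-1),(0,0),3)[0]);k=np.argmin(dv)
        if dv[k]<-3 and 3<k<len(rr)-4: pts.append(np.array(c)+rr[k]*e)
    pts=np.array(pts)
    s=least_squares(lambda x:np.hypot(*(pts-x).T)-R,c,loss="soft_l1",f_scale=.001)
    return s.x,len(pts),np.std(s.fun)
E
python3 - <<'E'
from h import *
can=[.541,-.070]
T=cv2.imread("pics/lid_top.png");S=cv2.imread("pics/lid_side.png")
print("can top",arc("top",T,can,.08,.069,range(-120,31,5)))
print("can side",arc("side",S,can,.08,.069,range(-170,-9,5)))
Ra=R_tool(0,0)[0]
arm.move_l([*can,.20],Ra,feed=.2);arm.move_l([*can,.1395],feed=.15)
print(arm.current_ee_pos(),arm.current_force())
for n in("top","side"):
    im=arm.snapshot(n)[:,:,::-1].copy();cv2.imwrite(f"pics/hov_{n}.png",im)
    A=list(range(-120,31,5)) if n=="top" else list(range(-180,-129,4))+list(range(-50,1,4))
    print("lid",n,arc(n,im,can,.135,.070,A))
a=cv2.imread("pics/hov_top.png")[165:265,270:370];b=cv2.imread("pics/hov_side.png")[130:230,235:335]
cv2.imwrite("pics/hov.png",np.hstack([cv2.resize(i,(400,400)) for i in(a,b)]))
print(arm.current_t())
E
```

```text
can top (array([ 0.54259758, -0.07158429]), 31, np.float64(0.000386765471385607))Traceback (most recent call last):
  File "<stdin>", line 5, in <module>
  File "h.py", line 26, in arc
    uv=np.float32([proj(n,[*(np.array(c)+r*e),z]) for r in rr])
                   ~~~~^^^^^^^^^^^^^^^^^^^^^^^^^^
  File "h.py", line 9, in proj
    c=arm.get_calibration(n);K=c["intrinsics"];T=c["cam_to_world"]
ValueError: time passes only in moves, steps and waits
```

Top fit: canister centre at (0.5426, −0.0716). The rig limits how often calibration can be read in a row, so I'll cache it.

```bash
sed -i 's/arm.get_calibration(n);/cal(n);/' h.py; sed -i '2a from functools import lru_cache\ncal=lru_cache(lambda n:arm.get_calibration(n))' h.py
python3 - <<'E'
from h import *
can=[.542,-.071]
S=cv2.imread("pics/lid_side.png")
print("can side",arc("side",S,can,.08,.069,range(-170,-9,5)))
Ra=R_tool(0,0)[0]
arm.move_l([*can,.20],Ra,feed=.2);arm.move_l([*can,.1395],feed=.15)
print(arm.current_ee_pos(),arm.current_force())
for n in("top","side"):
    im=arm.snapshot(n)[:,:,::-1].copy();cv2.imwrite(f"pics/hov_{n}.png",im)
    A=list(range(-120,31,5)) if n=="top" else list(range(-180,-129,4))+list(range(-50,1,4))
    try: print("lid",n,arc(n,im,can,.135,.070,A))
    except Exception as e: print(e)
a=cv2.imread("pics/hov_top.png")[165:265,270:370];b=cv2.imread("pics/hov_side.png")[130:230,235:335]
cv2.imwrite("pics/hov.png",np.hstack([cv2.resize(i,(400,400)) for i in(a,b)]))
print(arm.current_t())
E
```

```text
can side (array([ 0.54146776, -0.07614751]), 33, np.float64(0.0017481127429921214))
[ 0.54211468 -0.07144291  0.13995062] [ 1.23919123  0.73060709 -1.41101512]
lid top (array([ 0.53779376, -0.07476424]), 4, np.float64(0.0026008956073506925))
lid side (array([ 0.53981345, -0.07817723]), 22, np.float64(0.0007548714273697596))
30.4583
```

View pics/hov.png

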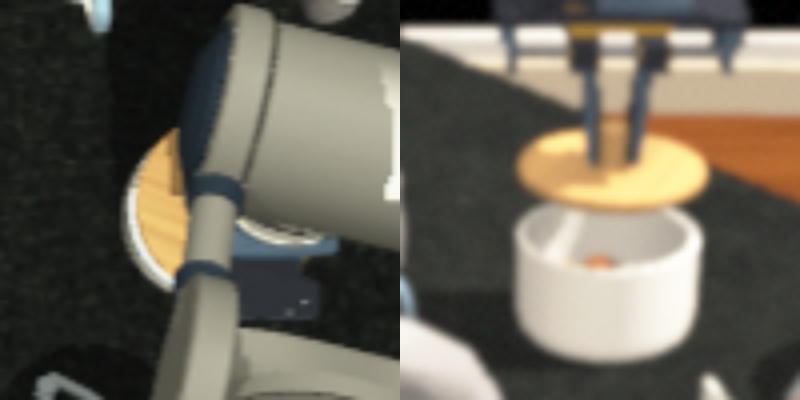

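Relative to the lid, the side view puts the canister at about (0.544, −0.069); the top view says (0.5426, −0.0716). They agree to about 2.5 mm, so I'll go down between them and feel for contact, searching sideways if the lid is blocked.

```bash
python3 - <<'E'
from h import *
c=np.array([.5432,-.0705]);z=.102
arm.move_l([*c,z],feed=.08);f0=np.array(arm.current_force());print(f0)
def down(c):
    z=arm.current_ee_pos()[2]
    while z>.0925:
        z=max(z-.001,.0924);arm.move_l([*c,z],feed=.02);f=np.array(arm.current_force())-f0
        if f[2]>5: break
    return z,f
for off in [(0,0),(-.0015,-.001),(.0015,.001),(-.001,.0015),(.001,-.0015),(-.003,-.002),(.003,0),(0,.003)]:
    if arm.current_ee_pos()[2]<.101: arm.move_l([*arm.current_ee_pos()[:2],.1015],feed=.04)
    arm.move_l([*(c+off),.1015],feed=.03)
    z,f=down(c+off);print(off,z,np.round(f,1),arm.current_t())
    if z<.0945: break
    if arm.current_t()>46: break
for n in["side"]:
    im=arm.snapshot(n)[:,:,::-1];cv2.imwrite("pics/seat.png",cv2.resize(im[140:240,225:325],(500,500)))
E
```

```text
[-0.15663253 -0.07823225 -1.07898897]
(0, 0) 0.0924 [-2.7  0.8 10.5] 33.825
```

View pics/seat.png

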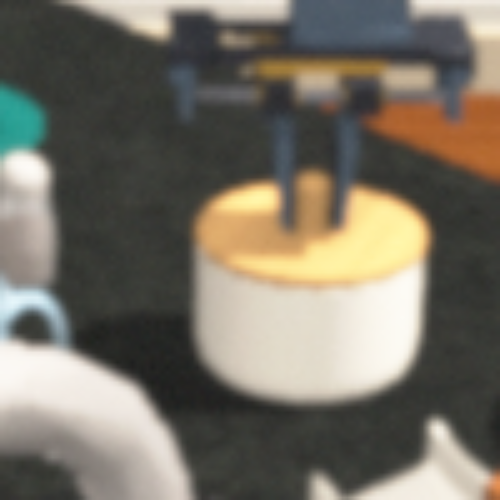

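The lid went straight in, reaching full depth with 10 N at the seat. I'll release it, back off and check.

```bash
python3 - <<'E'
from h import *
arm.grip(.05);p=arm.current_ee_pos()
arm.move_l([p[0],p[1],.22],feed=.2)
arm.move_to([.182,-.5,.25],R_tool(0,0)[0]);arm.sleep(.3)
t=arm.snapshot("top")[:,:,::-1];s=arm.snapshot("side")[:,:,::-1]
print(arm.current_t(),arm.current_ee_pos(),arm.current_force())
for n,i in(("top",t),("side",s)): print(n,arc(n,i.copy(),[.543,-.0705],.088,.07,range(-120,31,5) if n=="top" else range(-170,-9,5)))
cv2.imwrite("pics/end.png",np.hstack([cv2.resize(t[120:290,175:415],(400,283)),cv2.resize(s[140:310,195:395],(400,340))[:283]]))
E
```

```text
37.7 [ 0.1821746  -0.499941    0.25001668] [ 0.37975989 -0.4081512   0.79513744]
top (array([ 0.54202454, -0.07169298]), 31, np.float64(0.0004254767474899002))
side (array([ 0.54131181, -0.07706582]), 30, np.float64(0.0009710042206350446))
```

View pics/end.png

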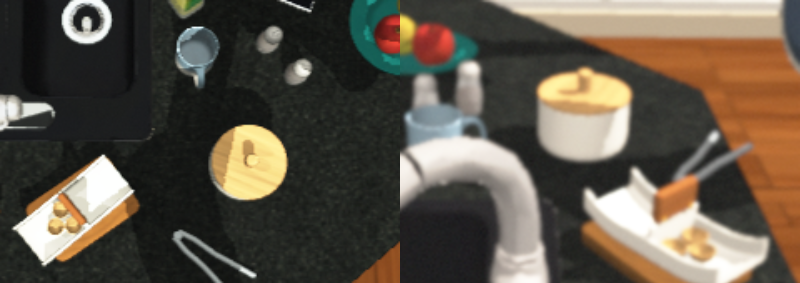

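The lid is level and seated, the dish is upright on the board with its shells, and the shakers and mug look untouched. Handing in.

```bash
python3 -c "
from rig import arm
arm.sign_off();print(arm.current_t())"
```

```text
the job is handed in; nothing more can be done
the job is handed in; nothing more can be done
```

The job is done and handed in at about 38 s, within the 59 s limit. I gripped the white dish by its wooden grip, tipped the four walnuts into the canister and set the dish back upright on the board. I then put the lid on the canister.

**Last checks:**
- **Walnuts and shells:** the top view before the lid went on showed all four walnuts in the canister and all three half shells still in their section. The drop in weight on the wrist, about 0.5 N, matches four walnuts.
- **Lid:** it went in on the first try, to full depth, with about 10 N at the seat. Before the lid went on, the top view fitted the canister centre at (0.5426, −0.0716). Afterwards it fitted the lid at (0.5420, −0.0717), so the two agree within 1 mm.
- **Bystanders:** the shakers and mug look untouched in the last pictures.

**What disagreed or failed:**
- The side camera reads y about 5 mm differently from the top camera. Its readings of the canister, the held lid and the seated lid were all shifted the same way, so I used it only for relative positions.
- The top view of the lid held over the canister was mostly hidden by the arm (only four edge points), so I ignored that fit.
- One measuring script stopped on an error before any motion, and I reran it with the calibration cached.

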